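# Clamp a wax blank in the pump clamp

### The job

Stand the blue wax blank upright on the bed of the pump clamp, just in front of the V-shaped anvil, with its flat head facing the moving jaw, and let go of it. Then take handle and trigger together between the fingers and pump the trigger until the jaw has pushed the blank into the V and its sprung pad is pressed back about half of its 12 mm travel - do not squeeze much harder or the wax is crushed, and do not push the jaw along directly. Finish while still holding the trigger squeezed, and leave the saucer, the brush and the file holder where they are.

Things in the scene. Friction and masses are not known exactly. Their poses are not given: they have to be found in the camera images.
- clamp: Pump clamp screwed to the planks, at a place that varies; it does not move. Steel bed plate 300 x 85 x 10 mm; origin at the centre of the plate's underside, z up. Its +x axis is the way the jaw advances, from the trigger end to the anvil end. On the middle line (y = 0) from -x to +x: trigger, handle, guide of the bar (up to 57 mm high), moving jaw, free bed, V anvil. All heights from the planks.
- seat (a point): Where the blank's centre comes to lie when it is pressed home in the V: clamp x = 100 mm, y = 0, z = 40 mm (the blank then stands on the 10 mm bed). Axes as the clamp. Setting it down 10 to 20 mm short of this (towards the jaw) leaves room for the fingers; the jaw pushes it home and the V centres it.
- blank_center (a point): Blue wax blank, loose, 60 mm tall, standing upright on the planks near the clamp: a round bar of 38 mm diameter with a flat-faced head along its full height on one side. This point is on the bar's axis half-way up (30 mm). Its +x axis points out through the head: the flat face, 26 mm wide, lies 24 mm from the axis. The bar can be gripped along its y axis (38 mm wide). About 0.08 kg.
- jaw_tip (a point): Middle of the front face of the moving jaw's black rubber pad when the pad is not pressed back, 40 mm above the planks; moves with the bar. The jaw is a steel head 12 x 26 x 34 mm on the end of the bar, with a sprung pad (8 x 26 x 36 mm) 20 mm in front of it on a bright rod. It meets the flat of a seated blank when joint ram is 0.055.
- ram (a joint): Advance of the bar and jaw along clamp +x, m, 0 (back) to 0.070. A brake holds the bar against up to 5 N either way. Starts somewhere from 0 to 0.018.
- pad (a joint): How far the sprung pad is pressed back towards the jaw head, m, 0 (free) to 0.012 (bottomed). Spring 2 N per mm, so 6 mm (half) is 12 N on the wax; of the 20 mm of bright rod seen when free, 14 mm are then left. 10 mm crushes the wax, and a full squeeze begun when the pad already touches a seated blank can press it that far. When the trigger is let go, the bar springs back until only about 1 mm (2 N) is left; more is kept only by holding the trigger.
- trigger (a joint): Travel of the trigger towards the handle (clamp +x), m, 0 (out) to 0.017 (squeezed fully, stop). Return spring 3 N at 0 and 5 N at 0.017. Each full squeeze and full release advances the bar 12 mm by a ratchet (6 mm teeth; up to 6 mm of the squeeze may be idle); the bar stays when the trigger goes back. The push needed is spring + 5 N brake + pad force, about 21 N at half pad.
- grip_spot (a point): Half-way between the outer faces of handle and trigger at rest (clamp x = -93 mm), 98 mm above the planks, a height to grip both from above, fingers closing along clamp x. The handle does not move: with the hand standing still at clamp x = -84.5 mm, closing from 64 to 29 mm makes a full squeeze, the trigger moving half as far as the opening changes.
- saucer: White ceramic saucer, 120 mm across, bystander.
- brush: Wooden brush with white nylon bristles, 170 mm long, bystander.
- file_holder: Aluminium block 60 x 130 x 50 mm with four file handles standing in it, up to 105 mm high, bystander.
- anvil (a point): Fixed aluminium V anvil on the clamp, 68 mm high, open towards the jaw (clamp -x), faces at 45 degrees, 50 mm wide; the arms of the V begin at clamp x = 103 mm, 24 mm to either side. This point is the bottom of the V (its apex), at clamp x = 127 mm.
- pad_front (a point): Middle of the pad's front face as it is now: clamp x = 21 mm + ram - pad.
- trigger_mid (a point): Black upright trigger, 12 mm (along clamp x) x 26 mm, from 68 to 123 mm above the planks. At rest its rear face is at clamp x = -116 mm, its front face at -104 mm. This point is in its middle, 98 mm above the planks, and moves with it.
- handle (a point): Fixed black upright handle in front of the trigger, 12 x 26 mm, up to 125 mm high; rear face at clamp x = -82 mm, front face at -70 mm. Handle and trigger together are 46 mm over all at rest, 29 mm when fully squeezed. This point is in its middle, 98 mm above the planks.
Things that resemble listed ones, but are neither listed nor needed, are in the scene too. Of the things that look like the part that bears blank_center, the middle-sized one is meant.

How it is judged:
By the outcome, as a careful person would: the job done as asked, in the order asked, and still so for the second after the job is handed in, while the arm keeps its last pose, push and grip.
It also fails if it takes over 72 s, if anything falls off the work surface, if the arm or the gripper's body presses on something with over 40 N, if the wrist force passes 120 N, or if a joint passes its speed limit or range.

### The arm

A 7-joint arm with a two-finger parallel gripper is mounted at the origin on the work surface. World frame = base frame: x ahead of the robot, y to its left, z up, the work surface at z = 0. Lengths are in mm, angles in rad, forces in N, time in s.
With the tool pointing down it reaches from about 400 to 900 mm from the base axis. Payload 5.6 kg.
Tool frame: the origin (TCP) lies midway between the tips of the shut fingers; the grasp point (between the pads) lies pinch_z behind it (pinch_z is the distance from the TCP to the grasp point, in mm); z points along the fingers, y is the line along which they close (so a half turn about z gives the same grasp; the last joint's range is limited). The gripper opens to 92 mm and grips with 3 to 60 N. Pads are 20 mm wide; open, the fingers measure 128 mm over their backs; the gripper's body (75 mm by 189 mm) begins 69 mm behind the grasp point.
Start: joints at [-1.369, 0.468, -0.012, 1.603, 0.006, 1.071, -0.056], TCP at [157.577, 630.618, 214.592] pointing down, gripper open.
Joint ranges: [-2.53, 2.53], [-0.31, 2.02], [-1.57, 1.55], [0.28, 2.44], [-1.29, 4.43], [0.15, 1.84], [-2.92, 2.92]. Speed limits (rad/s): [2.57, 2.57, 3.14, 3.14, 3.14, 3.14, 3.14].

### API

Orientations are given as a unit quaternion [w, x, y, z].
In Python, from plant import * gives the robot as it stands. Calls block until the motion is done:
- movep(position, orientation): joint-space move of the TCP to a pose.
- servo_line(position, orientation=None, feed=150): straight line of the TCP; orientation=None keeps the orientation; feed is the mean speed in mm/s.
- goto_joints(angles): joint-space move.
- move_gripper(opening, strength=None): finger opening in mm; strength is the grip in N (None keeps the last); returns when the fingers have stopped.
- pause(seconds).
- inverse_kinematics(position, orientation): joint angles nearest the present ones, or None.
- read_state(): the state.
- capture(name): name is "side" or "top" or "wrist"; returns the picture (480x640x3 uint8, blue, green, red); there is no depth.
- camera_info(name): a dict with "fx", "fy", "cx", "cy" (pixels), "k1" (the pictures are not rectified: a ray, as slopes to the right and down, at radius r is drawn at 1 + k1 r^2 times it, then the intrinsics apply), "origin" and "attitude" of the camera in the world. Camera axes: x right, y down, z forward; pixel columns grow to the right and rows downward; lengths in mm; the calibration is good to about 2 mm. A picture is of the moment at which its call begins: read the wrist's pose just before it. camera_info takes no time and is no camera call; for the wrist camera it gives the pose at the moment of the call.
A pose or a line that the arm cannot do raises Unreachable and nothing moves.
- sign_off(): hands the job in; it is judged then, once.
The state is a dict: "time_s": time; "joint_positions": joint angles; "joint_velocities": joint speeds; "effort": joint torques, N m; "ee_pos": TCP position; "tool_rot": TCP orientation; "force": force on the tool from outside, world axes, zero at the start; "torque": the same for the moment, N m; "opening": finger opening in mm; "grip_force": force on a finger pad.
Only numpy, scipy, OpenCV 4.12 (cv2) and the standard library are available. Lean on these libraries where they do the work, as an engineer would, in place of code of your own. Each camera call takes 0.05 s, during which the arm holds its last target. There are 200 camera calls.

## Working session

There is one attempt and no reset: what is moved stays moved. The work goes in short steps, each a Python script; the robot and the scene stay as the last script left them, time stands still between calls to the robot, and variables do not carry over. Pictures are saved under pics/ and viewed, at most 10 in all, crops included, and the job is handed in when it is done.

```bash
mkdir -p pics; ls; python3 - <<'E'
from plant import *
import cv2
for n in ("side","top"):
    cv2.imwrite(f"pics/{n}0.png",capture(n)); print(n,camera_info(n))
s=read_state(); print(s); print(camera_info("wrist"))
try: print(pinch_z)
except Exception as e: print(e)
E
```

```text
pics
side {'fx': 549.4581688730059, 'fy': 549.4581688730059, 'cx': 315.1074973233676, 'cy': 233.36406760354728, 'k1': -0.01566803863092101, 'origin': array([ 157.02473654, -740.9606574 ,  877.95815159]), 'attitude': array([-0.38539631,  0.89227855, -0.21541282,  0.09437152])}
top {'fx': 529.0130663244922, 'fy': 529.0130663244922, 'cx': 316.9547732905904, 'cy': 238.5545013827229, 'k1': -0.13670355669427808, 'origin': array([ 452.77076267,    5.58725826, 1105.71804054]), 'attitude': array([-0.02365224,  0.71287012, -0.69999644,  0.03552097])}
{'time_s': 0.1, 'joint_positions': array([-1.36896817,  0.46830433, -0.01161304,  1.60351681,  0.00599748,
        1.07142074, -0.05630766]), 'joint_velocities': array([ 0.00044683, -0.00263738,  0.00109139, -0.00189259,  0.00011029,
        0.0008827 ,  0.00013166]), 'effort': array([ 5.09121655e-04, -5.21646702e+01, -1.29944531e-02, -2.44364226e+01,
       -5.68404375e-02,  1.41176718e-02,  6.02429441e-05]), 'ee_pos': array([157.48416713, 630.08928556, 213.73183751]), 'tool_rot': array([-4.40237448e-05,  1.22140430e-01,  9.92512500e-01, -8.06122047e-04]), 'force': array([0.36062065, 0.35149526, 0.27576415]), 'torque': array([-0.07714884, -0.03951633, -0.00683205]), 'grip_force': 0.0, 'opening': 91.47923759935215}
{'fx': 373.0681221553862, 'fy': 373.0681221553862, 'cx': 323.95309555807074, 'cy': 243.95812608293568, 'k1': -0.0630554556917878, 'origin': array([ 83.78964399, 648.26784099, 384.02947361]), 'attitude': array([0.10678112, 0.78059001, 0.61020178, 0.08325156])}
18.700000000000003
```

View pics/top0.png

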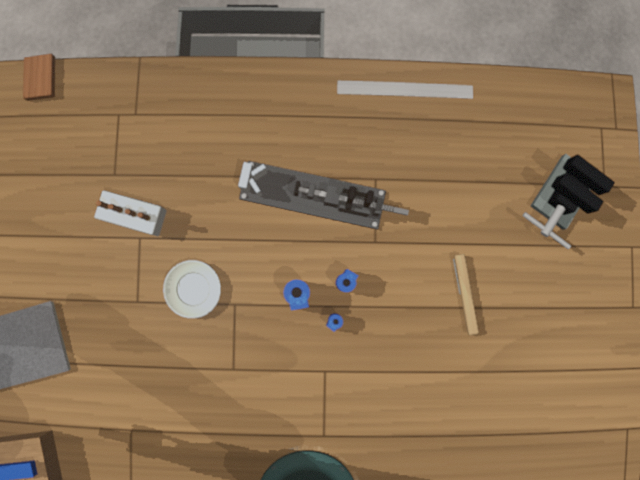

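View pics/side0.png

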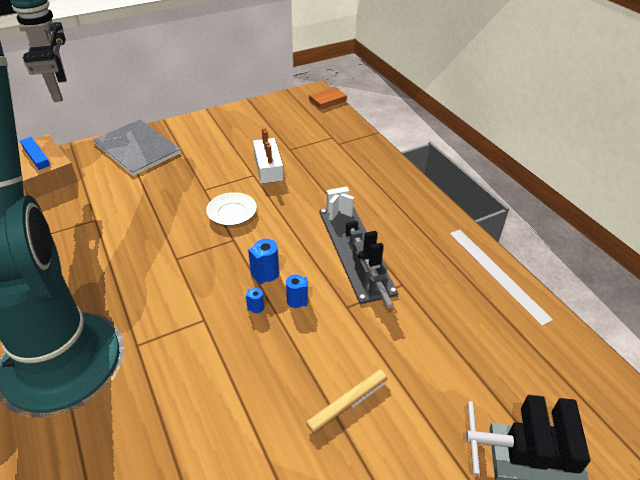

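The top view has three blue blanks: large (297,292), middle (346,281) and small (335,321). The middle-sized one at (346,281), side view (297,291), is meant. The clamp runs from its trigger end (380,205) to its anvil (250,178). I'll confirm this in an enlarged crop.

```bash
python3 - <<'E'
import cv2
im=cv2.imread("pics/top0.png")[152:302,228:428]
cv2.imwrite("pics/topc.png",cv2.resize(im,None,fx=4,fy=4,interpolation=cv2.INTER_CUBIC))
E
```

```text
(no output)
```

View pics/topc.png

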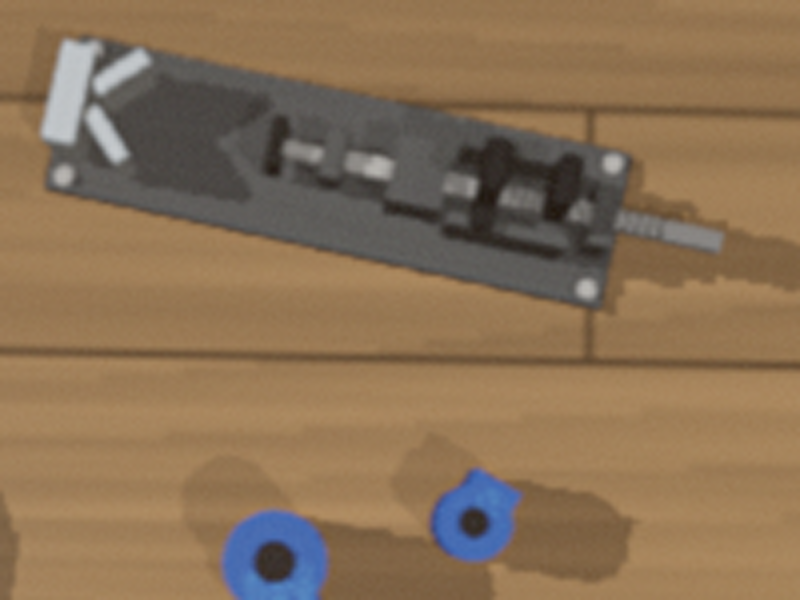

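The crop shows the middle blank's hole at crop (474,521), with its head towards the upper right (flat corners about (480,468) and (520,495)). The plate corners are at crop (80,37), (633,155), (603,308) and (45,188), and the pad face is near (268,145).

```bash
cat > h.py <<'E'
import numpy as np, cv2
from scipy.spatial.transform import Rotation as R
from plant import *
def RQ(q): return R.from_quat([q[1],q[2],q[3],q[0]])
def KD(c): return np.array([[c["fx"],0,c["cx"]],[0,c["fy"],c["cy"]],[0,0,1]]),np.array([c["k1"],0,0,0.])
def p2w(c,px,z):
    K,D=KD(c); u=cv2.undistortPoints(np.array(px,float).reshape(-1,1,2),K,D)[:,0]
    d=RQ(c["attitude"]).apply(np.c_[u,np.ones(len(u))]); o=np.array(c["origin"])
    t=(z-o[2])/d[:,2]; return o+d*t[:,None]
def w2p(c,P):
    K,D=KD(c); M=RQ(c["attitude"]).as_matrix().T
    return cv2.projectPoints(np.array(P,float).reshape(-1,1,3),cv2.Rodrigues(M)[0],-M@np.array(c["origin"]),K,D)[0][:,0]
def down(yaw):
    "tool pointing down, closing line (tool y) at world angle yaw"
    y=np.array([np.cos(yaw),np.sin(yaw),0]); z=np.array([0,0,-1.]); x=np.cross(y,z)
    q=R.from_matrix(np.c_[x,y,z]).as_quat(); return np.r_[q[3],q[:3]]
E
python3 - <<'E'
from h import *
c=camera_info("top"); f=lambda p:(np.array(p)+.5)/4-.5+[228,152]
P=p2w(c,f([[80,37],[633,155],[603,308],[45,188]]),10); print(P.round(1))
a=(P[0]+P[3])/2;b=(P[1]+P[2])/2
print("centre",P.mean(0),"len",np.linalg.norm(a-b),np.linalg.norm(P[1]-P[2]),"yaw",np.arctan2(*(a-b)[1::-1]), "diag yaws",[np.arctan2(*(P[i]-P[j])[1::-1]) for i,j in((0,1),(3,2))])
B=p2w(c,f([[474,521],[480,468],[520,495]]),60);print(B); h=(B[1]+B[2])/2-B[0];print(np.linalg.norm(h),np.arctan2(h[1],h[0]),np.linalg.norm(B[1]-B[2]))
E
```

```text
[[ 706.7  137.2   10. ]
 [ 649.5 -155.4   10. ]
 [ 568.1 -140.    10. ]
 [ 625.7  153.    10. ]]
centre [637.49386057  -1.31729943  10.        ] len 298.41722872802376 82.79704779542716 yaw 1.3773852543461533 diag yaws [np.float64(1.3779167370857466), np.float64(1.376854516345148)]
[[455.92600662 -70.32329778  60.        ]
 [482.13820724 -72.93175543  60.        ]
 [469.12649016 -92.9356897   60.        ]]
23.395784477707572 -0.5692543604175153 23.863406454267494
```

The plate measures 298 x 83 mm (given 300 x 85), and the blank's head measures 23.4 x 24 mm (given 24 x 26). Both agree. Next I'll check reachability, then look from above the blank.

```bash
cat >> h.py <<'E'
CC=np.array([637.5,-1.3]); CY=1.377
def cl(x,y,z,CC=CC,CY=CY):
    c,s=np.cos(CY),np.sin(CY); return np.array([CC[0]+c*x-s*y,CC[1]+s*x+c*y,z])
E
python3 - <<'E'
from h import *
for g in (1.00,1.00-np.pi):
    print(inverse_kinematics([456,-70,150],down(g)),inverse_kinematics([456,-70,14],down(g)))
    print(inverse_kinematics(cl(84,0,24),down(g-1.195)))
for g in (CY,CY-np.pi): print(inverse_kinematics(cl(-84.5,0,79),down(g)), inverse_kinematics(cl(-84.5,0,180),down(g)))
movep([456,-70,170],down(1.0)); pause(.3)
c=camera_info("wrist"); im=capture("wrist"); s=read_state(); print(s["ee_pos"],s["time_s"])
for col,b,z in(((0,255,0),[456,-70],60),):
    u=np.array([np.cos(-.569),np.sin(-.569)]);v=np.array([-u[1],u[0]])
    ring=[[*(np.array(b)+19*np.array([np.cos(t),np.sin(t)])),z] for t in np.linspace(0,6.3,25)]
    fl=[[*(np.array(b)+24*u+k*13*v),z] for k in(-1,1)]
    cv2.polylines(im,[w2p(c,ring).astype(int)],False,col,1);cv2.polylines(im,[w2p(c,fl).astype(int)],False,(0,0,255),1)
pl=[cl(x,y,10) for x,y in((-150,-42.5),(150,-42.5),(150,42.5),(-150,42.5))]
cv2.polylines(im,[w2p(c,pl).astype(int)],True,(0,255,255),1)
cv2.imwrite("pics/w1.png",im)
E
```

```text
[-0.50440043  0.26828381  0.67861685  2.14348481 -0.23383611  0.80107902
  1.32076104] [-0.28785875  0.52386076  0.44350009  2.20225406 -0.46096271  0.50357868
  1.51270372]
[-0.59351479  0.7852164   0.60532127  1.72245035 -0.58204771  0.82093983
  0.0882292 ]
[-0.96070755  0.57997437  1.36634022  2.16176935 -0.70345082  0.97827756
 -1.33212265] [-0.76264804  0.82401141  1.10760725  2.22676412 -1.09499693  0.83097167
 -1.04924011]
[-0.08634582  0.71339579 -0.12358994  1.68468069  0.11852438  0.75081377
  2.67974482]
[-0.29437507  0.63215392  0.51664027  1.78542843 -0.40607493  0.8314502
  1.79437803] [-0.42407663  0.53283728  0.69861647  1.72988175 -0.39264465  1.02333804
  1.79156228]
[-0.47806063  0.7162521   0.79473031  1.79728956 -0.63818606  0.90518323
 -1.15790143] [-0.66711533  0.71152283  1.12405249  1.74376273 -0.70116826  1.15026152
 -1.0929685 ]
[456.05391082 -69.84622184 169.97889988] 3.1417
```

View pics/w1.png

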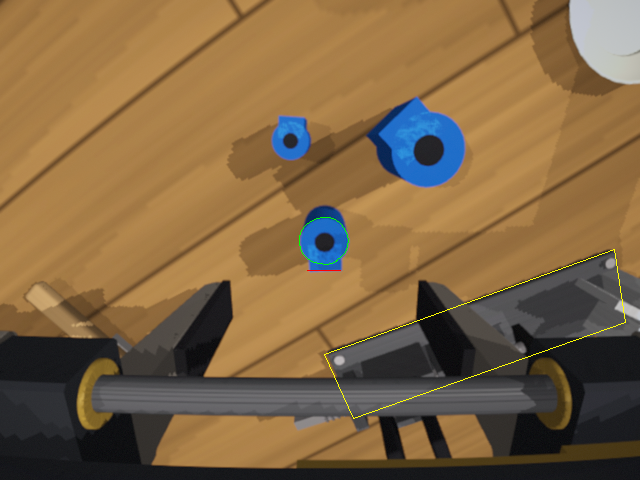

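The overlays for the blank's circle (324,241), its head flat (324,270) and the plate outline all coincide with the picture, so the estimates are good. Now I'll grasp and lift the blank and carry it over the bed.

```bash
python3 - <<'E'
from h import *
move_gripper(75)
servo_line([456,-70,14],down(1.0),feed=120)
move_gripper(25,15); s=read_state(); print("grip",s["opening"],s["grip_force"],s["force"])
servo_line([456,-70,140],feed=120)
q=down(CY-np.pi/2)
movep(cl(84,0,140),q); pause(.3)
s=read_state(); print(s["opening"],s["grip_force"],s["ee_pos"],cl(84,0,140),s["force"],s["time_s"])
c=camera_info("top"); im=capture("top")[140:260,220:400]
cv2.imwrite("pics/t2.png",cv2.resize(im,None,fx=4,fy=4,interpolation=cv2.INTER_CUBIC))
cv2.imwrite("pics/w2.png",capture("wrist"))
E
```

```text
grip 37.90033660424596 15.00019446015358 [ 0.55004705 -0.43399738  1.09715179]
37.79972469590774 14.999919086694717 [653.54842133  80.46944967 140.39798153] [653.67718486  81.12753599 140.        ] [-0.3774611  -0.23645974 -0.76263966] 8.3083
```

View pics/w2.png

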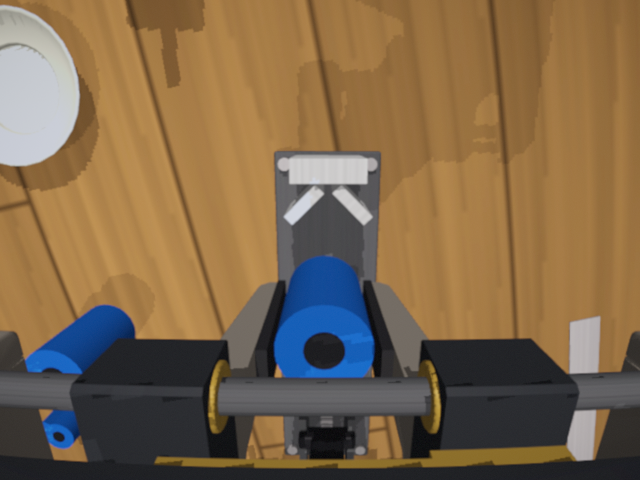

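The blank is held upright with its round side to the V (apex about (328,190), blank hole (324,350)) and its head to the jaw. It is centred on the plate, so I'll lower it.

```bash
python3 - <<'E'
from h import *
servo_line(cl(84,0,40),feed=100)
for z in (28,26,25,24,23.3):
    servo_line(cl(84,0,z),feed=25); s=read_state(); print(z,s["ee_pos"].round(1),s["force"].round(2))
    if s["force"][2]>3: break
move_gripper(58); pause(.2)
servo_line(cl(84,0,150),feed=120); 
movep(cl(-84.5,0,190),down(CY)); pause(.2)
c=camera_info("top"); im=capture("top")[140:260,220:400]
cv2.imwrite("pics/t3.png",cv2.resize(im,None,fx=4,fy=4,interpolation=cv2.INTER_CUBIC))
c=camera_info("wrist"); im=capture("wrist")
for x0,x1,z in((-116,-104,123),(-82,-70,125)):
    cv2.polylines(im,[w2p(c,[cl(x,y,z) for x,y in((x0,-13),(x1,-13),(x1,13),(x0,13))]).astype(int)],True,(0,255,255),1)
cv2.imwrite("pics/w3.png",im)
c=camera_info("side"); im=capture("side")[170:320,290:430]
cv2.imwrite("pics/s3.png",cv2.resize(im,None,fx=4,fy=4,interpolation=cv2.INTER_CUBIC))
s=read_state();print(s["ee_pos"],cl(-84.5,0,190),s["opening"],s["time_s"])
E
```

```text
28 [653.7  81.   27.9] [ 0.53  0.03 -1.36]
26 [653.6  81.1  25.9] [-0.23  0.61 -1.39]
25 [653.6  81.1  24.9] [ 0.13 -0.66 -0.18]
24 [653.9  81.1  24.2] [-0.5  -0.42  1.11]
23.3 [653.9  81.1  24.2] [-1.86  0.34  5.01]
[621.25684724 -83.86656457 189.83509599] [621.22652237 -84.21817609 190.        ] 57.894494660971276 14.85
```

View pics/w3.png

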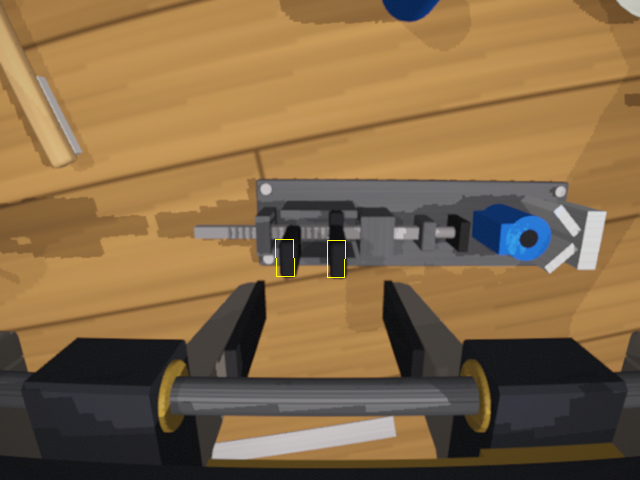

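View pics/s3.png

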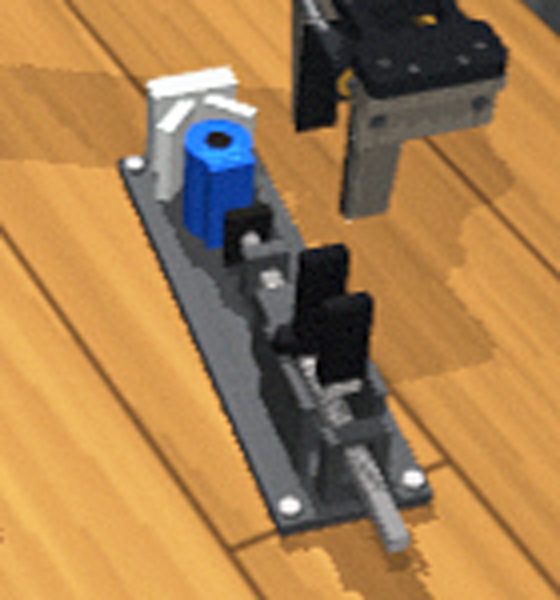

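The handle and trigger overlays sit on their tops ((336,259) and (286,258)), and the blank stands upright on the bed in front of the V. Next I'll go down over the handle, find the pad in the wrist picture, and make a profile-based measurement of it.

```bash
cat >> h.py <<'E'
def prof(im,c,z,ys,xs):
    "grey profile along clamp x at height z, median over clamp y"
    g=cv2.cvtColor(im,cv2.COLOR_BGR2GRAY).astype(np.float32)
    P=w2p(c,[cl(x,y,z) for y in ys for x in xs]).astype(np.float32)
    v=cv2.remap(g,P[:,0].reshape(len(ys),-1),P[:,1].reshape(len(ys),-1),cv2.INTER_LINEAR)
    return np.median(v,axis=0).round().astype(int)
E
python3 - <<'E'
from h import *
move_gripper(72)
servo_line(cl(-84.5,0,79.3),down(CY),feed=120); pause(.3)
c=camera_info("wrist"); im=capture("wrist"); cv2.imwrite("pics/w4raw.png",im)
s=read_state();print(s["ee_pos"],cl(-84.5,0,79.3),s["opening"],s["force"],s["time_s"])
xs=np.arange(-10,80,1.5)
for z,ys in((58,(-9,-5,0,5,9)),(45,(-1,0,1))):
    print(z,list(zip(xs.tolist(),prof(im,c,z,ys,xs).tolist())))
for x,col in((21,(0,255,255)),(39,(0,255,0)),(76,(0,0,255))):
    cv2.polylines(im,[w2p(c,[cl(x,y,58) for y in(-13,13)]).astype(int)],False,col,1)
cv2.imwrite("pics/w4.png",im)
E
```

```text
[621.44830824 -84.14760736  79.6922583 ] [621.22652237 -84.21817609  79.3       ] 71.91950688450189 [0.46907023 0.70881807 0.48401034] 16.6833
58 [(-10.0, 102), (-8.5, 102), (-7.0, 99), (-5.5, 44), (-4.0, 45), (-2.5, 65), (-1.0, 99), (0.5, 110), (2.0, 112), (3.5, 113), (5.0, 113), (6.5, 114), (8.0, 111), (9.5, 108), (11.0, 107), (12.5, 104), (14.0, 104), (15.5, 105), (17.0, 104), (18.5, 103), (20.0, 99), (21.5, 67), (23.0, 30), (24.5, 18), (26.0, 19), (27.5, 19), (29.0, 19), (30.5, 44), (32.0, 49), (33.5, 50), (35.0, 49), (36.5, 49), (38.0, 48), (39.5, 43), (41.0, 44), (42.5, 44), (44.0, 43), (45.5, 44), (47.0, 43), (48.5, 42), (50.0, 43), (51.5, 43), (53.0, 42), (54.5, 42), (56.0, 42), (57.5, 43), (59.0, 43), (60.5, 42), (62.0, 43), (63.5, 42), (65.0, 42), (66.5, 42), (68.0, 47), (69.5, 103), (71.0, 110), (72.5, 110), (74.0, 108), (75.5, 112), (77.0, 116), (78.5, 110)]
45 [(-10.0, 166), (-8.5, 165), (-7.0, 166), (-5.5, 166), (-4.0, 165), (-2.5, 157), (-1.0, 56), (0.5, 45), (2.0, 47), (3.5, 74), (5.0, 102), (6.5, 112), (8.0, 112), (9.5, 115), (11.0, 116), (12.5, 117), (14.0, 119), (15.5, 171), (17.0, 163), (18.5, 163), (20.0, 162), (21.5, 163), (23.0, 162), (24.5, 162), (26.0, 163), (27.5, 162), (29.0, 161), (30.5, 63), (32.0, 18), (33.5, 19), (35.0, 19), (36.5, 20), (38.0, 38), (39.5, 49), (41.0, 49), (42.5, 49), (44.0, 49), (45.5, 49), (47.0, 46), (48.5, 42), (50.0, 43), (51.5, 44), (53.0, 42), (54.5, 43), (56.0, 43), (57.5, 43), (59.0, 43), (60.5, 43), (62.0, 42), (63.5, 43), (65.0, 43), (66.5, 42), (68.0, 42), (69.5, 42), (71.0, 41), (72.5, 42), (74.0, 41), (75.5, 42), (77.0, 40), (78.5, 65)]
```

View pics/w4.png

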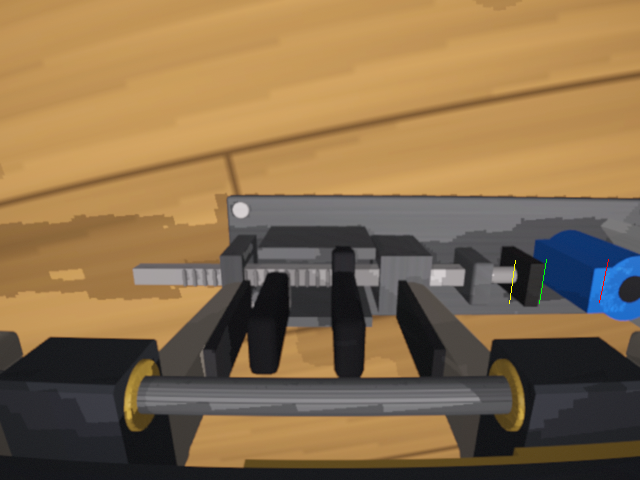

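In this view the pad's rear face is dark and its lit top face spans clamp x 30.4 to 38.6 (8 mm as given), so ram is about 17.6 mm. The head's rear edge at -1.9 agrees, since ram - 19 gives -1.4. From here three full strokes should bring ram to about 53.6. I'll do the first and measure.

```bash
cat >> h.py <<'E'
def edge(p,xs,lo,hi,rise):
    m=(xs>=lo)&(xs<=hi); x=xs[m]; v=cv2.GaussianBlur(p[m].astype(np.float32).reshape(1,-1),(5,1),0)[0]
    d=np.gradient(v); i=int(d.argmax()); return x[i],round(float(d[i]),1)
def measure(r):
    "r: rough ram (mm) -> ram, pad"
    c=camera_info("wrist"); im=capture("wrist"); xs=np.arange(-25,90,.25)
    h=edge(prof(im,c,57,(-8,-6,6,8),xs),xs,r-19-8,r-19+8,1)
    p=edge(prof(im,c,58,(-9,-6,6,9),xs),xs,r+13-10,r+13+6,1)
    return im,h,p,"ram %.1f padgap %.1f"%(h[0]+19,p[0]-h[0])
E
python3 - <<'E'
from h import *
print(measure(17.6)[1:])
move_gripper(64,30); s=read_state(); print(s["opening"],s["grip_force"],s["force"])
for w in (56,48,40,34,29):
    move_gripper(w); s=read_state(); print(w,round(s["opening"],2),round(s["grip_force"],2),s["force"].round(1),s["ee_pos"].round(1),s["time_s"])
print(measure(29)[1:])
move_gripper(70); pause(.1); print(measure(29)[1:],read_state()["time_s"])
E
```

```text
((np.float64(-1.5), 5.8), (np.float64(30.0), 5.1), 'ram 17.5 padgap 31.5')
64.02897102992873 0.0 [-0.27404253  0.09416039 -0.23108552]
56 55.86 2.54 [-0.2 -5.1 -0.4] [620.9 -85.8  79.3] 17.4
48 48.02 4.11 [-1.2 -9.  -1.1] [620.6 -87.4  79.2] 17.725
40 40.27 4.39 [-1.  -9.3 -0.8] [620.6 -87.7  79.2] 18.0583
34 34.08 6.57 [-1.  -5.8 -0.9] [621.1 -85.3  79.3] 18.3583
29 29.32 10.39 [ 1.4  0.9 -1.6] [621.6 -82.9  79.2] 18.65
((np.float64(14.25), 5.8), (np.float64(46.0), 3.1), 'ram 33.2 padgap 31.8')
((np.float64(14.75), 5.3), (np.float64(46.0), 2.8), 'ram 33.8 padgap 31.2') 19.5917
```

Stroke 1 took ram to about 33.5 mm with the pad free. Two more full strokes should reach about 57.5 mm, which is pad 2.5 mm and safe. I'll watch the force on the third.

```bash
python3 - <<'E'
from h import *
def st(w): s=read_state(); print(w,round(s["opening"],2),"g",round(s["grip_force"],2),s["force"].round(1),s["ee_pos"].round(1),round(s["time_s"],2))
for w in (64,46,34,29): move_gripper(w); st(w)
print(measure(45)[1:])
move_gripper(70); pause(.1); im,*m=measure(45); print(m); cv2.imwrite("pics/w5.png",im)
for w in (64,46,40,36,33,31,29):
    move_gripper(w); st(w); r=44+(46-w)*.8 if w<46 else 45
    print(measure(r)[3])
im,*m=measure(57); print(m); cv2.imwrite("pics/w6.png",im)
E
```

```text
64 64.07 g 0.0 [ 0.2 -0.4 -0.1] [621.2 -84.2  79.3] 19.89
46 46.05 g 2.74 [-0.2 -5.3 -1.4] [620.8 -86.7  79.2] 20.35
34 34.3 g 7.31 [ 0.1 -5.  -1.5] [621.1 -85.4  79.3] 20.73
29 28.95 g 11.05 [ 1.4  1.6 -2.5] [621.6 -82.9  79.2] 21.02
((np.float64(25.5), 5.6), (np.float64(57.5), 2.3), 'ram 44.5 padgap 32.0')
[(np.float64(26.0), 5.0), (np.float64(57.5), 3.0), 'ram 45.0 padgap 31.5']
64 63.77 g 0.0 [-0.  -0.4 -0.1] [621.2 -84.2  79.3] 22.27
ram 45.5 padgap 31.0
46 46.23 g 2.87 [-0.4 -5.7 -0.9] [620.7 -87.   79.2] 22.77
ram 45.2 padgap 31.2
40 40.27 g 5.23 [-0.6 -8.2 -0.5] [620.5 -88.3  79.2] 23.12
ram 46.5 padgap 31.2
36 35.77 g 6.72 [-1.3 -6.2 -1.8] [620.9 -86.3  79.3] 23.45
ram 50.0 padgap 31.8
33 32.89 g 7.73 [ 0.1 -5.1 -1. ] [621.2 -84.9  79.3] 23.76
ram 53.0 padgap 31.8
31 30.61 g 9.02 [ 0.3 -3.1 -0.9] [621.4 -83.8  79.3] 24.05
ram 55.2 padgap 31.2
29 29.41 g 12.91 [ 1.7  0.9 -2.1] [621.5 -82.9  79.3] 24.33
ram 56.2 padgap 31.0
[(np.float64(37.25), 4.8), (np.float64(68.25), 2.6), 'ram 56.2 padgap 31.0']
```

Pad contact starts at ram of about 55.5 mm, as predicted for a seated blank (55). Ram is now 56.3 with the pad about 0.8 mm in. For the final squeeze I'll release and shift the hand so both fingers meet at trigger travel of about 10 mm. Then I'll close in small steps with strength capped, watching the rod gap (target about 25.4).

```bash
python3 - <<'E'
from h import *
move_gripper(70); pause(.2); print(measure(56)[1:])
servo_line(cl(-88,0,79.3),down(CY),feed=60); pause(.2); print(measure(56)[1:])
move_gripper(60,25)
for w in (46,42,40,39,38,37,36,35.5,35):
    move_gripper(w); pause(.1); s=read_state(); t=46-s["opening"]
    im,h,p,m=measure(np.clip(56.3+t-5,56,64)); gap=p[0]-h[0]
    print(w,round(s["opening"],2),"g",round(s["grip_force"],2),s["force"].round(1),round(s["time_s"],2),m,h[1],p[1])
    if gap<=26 or s["grip_force"]>20.5: break
cv2.imwrite("pics/w7.png",im)
E
```

```text
((np.float64(36.75), 4.7), (np.float64(68.25), 2.6), 'ram 55.8 padgap 31.5')
((np.float64(37.75), 5.0), (np.float64(68.25), 2.6), 'ram 56.8 padgap 30.5')
46 46.37 g 1.85 [-0.8 -2.7 -0.2] 26.79 ram 56.8 padgap 30.2 5.0 2.3
42 42.12 g 6.49 [-0.9 -5.9 -0.3] 27.22 ram 57.0 padgap 30.2 5.1 2.0
40 40.06 g 10.15 [-0.5 -5.2 -0.9] 27.6 ram 58.2 padgap 29.0 4.8 2.6
39 39.1 g 12.22 [ 0.5 -5.2 -1.3] 27.97 ram 59.0 padgap 28.0 5.3 2.1
38 38.14 g 14.42 [ 0.3 -2.6 -0.4] 28.33 ram 60.0 padgap 27.5 5.1 2.6
37 37.12 g 17.32 [ 0.9  0.2 -2.2] 28.7 ram 60.8 padgap 26.8 5.0 2.4
36 36.23 g 21.07 [ 2.   3.4 -2.5] 29.07 ram 61.8 padgap 25.5 4.9 2.7
```

The gap is now 25.5 against 31.5 free, so the pad is about 6 mm in, and the grip of 21 N matches the force estimate. I'll check the blank's seating.

```bash
python3 - <<'E'
from h import *
c=camera_info("wrist"); a=cv2.imread("pics/w7.png")[200:350,400:640]
b=capture("side")[170:270,300:400]; t=capture("top")[145:225,230:350]
f=lambda i,s:cv2.resize(i,s,interpolation=cv2.INTER_CUBIC)
cv2.imwrite("pics/fin.png",np.vstack([np.hstack([f(a,(400,250)),f(t,(375,250))]),np.hstack([f(b,(340,340)),np.zeros((340,435,3),np.uint8)])]))
s=read_state();print(s["opening"],s["grip_force"],s["force"],s["time_s"]);print(measure(61)[1:])
E
```

```text
36.21032897407822 21.31591647863388 [ 2.38222987  5.2210148  -2.65547376] 29.2167
((np.float64(42.5), 5.2), (np.float64(68.25), 2.6), 'ram 61.5 padgap 25.8')
```

View pics/fin.png

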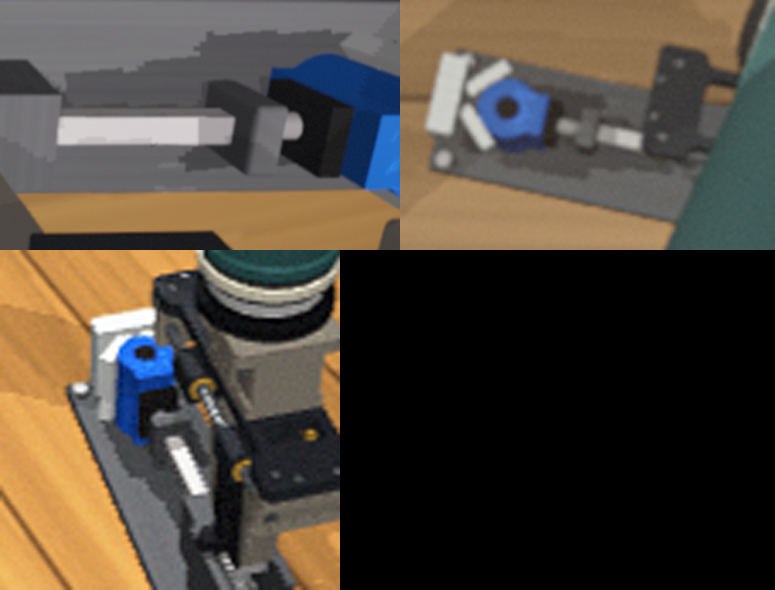

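The blank is upright in the V (top panel (507,107)), the pad lies flat on its head, and the rod gap is shortened. I'm handing it in while holding the trigger.

```bash
python3 - <<'E'
from h import *
print(sign_off()); print(read_state()["grip_force"])
E
```

```text
the job is handed in; nothing more can be done
None
the job is handed in; nothing more can be done
```

The job is handed in: the middle-sized blank stands upright in the V with its head to the jaw, the pad is pressed back about 6 mm (about 21 N grip), the trigger is still held squeezed, and the saucer, brush and file holder were not touched.

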